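# Check the trolley brake lever

### The arm

A 7-joint arm with a two-finger parallel gripper is mounted at the origin on a cart in front of the work surface, level with it; the furniture and walls round the work are solid. World frame = base frame: x ahead of the robot, y to its left, z up, the work surface at z = 0. Lengths are in mm, angles in rad, forces in N, time in s.
With the tool pointing down it reaches from about 425 to 950 mm from the base axis. Payload 4.7 kg.
Tool frame: the origin (TCP) lies between the finger pads; the fingertips stand 17 mm ahead of it and the grasp point (between the pads) lies 2 mm behind it; z points along the fingers, y is the line along which they close (so a half turn about z gives the same grasp; the last joint's range is limited). The gripper opens to 87 mm and grips with 3 to 60 N. Pads are 19 mm wide; open, the fingers measure 117 mm over their backs; the gripper's body (75 mm by 190 mm) begins 51 mm behind the grasp point.
Start: joints at [1.236, 0.469, -0.049, 1.532, 0.024, 1.141, -0.082], TCP at [203.259, -643.687, 239.573] pointing down, gripper open.
Joint ranges: [-2.59, 2.59], [-0.33, 1.99], [-1.39, 1.29], [0.1, 2.45], [-1.04, 4.18], [0.21, 1.99], [-2.66, 2.66]. Speed limits (rad/s): [2.57, 2.57, 3.14, 3.14, 3.14, 3.14, 3.14].

### API

Orientations are given as a unit quaternion [w, x, y, z].
In Python, from plant import state, read_camera, hand_in, search_frame gives the robot as it stands.
- The arm moves only by the tool play_rows, never from a script. Its argument "plan" is a list of rows, each a list of 3 entries, a list of its own where there are three numbers: the opening, from 0 (shut) to 1 (fully open), then the shift along the world's x, y, z in m, then the turn about the world's z in rad. In form: [[hand, [dx, dy, dz], turn], ...]. A call has 1 to 8 rows; each row is the pose to reach, as a shift and turn from the pose commanded when the call began; what a row does not reach only later rows make up. A row lasts 1/12 s, in which the tool goes at most 41.7 mm and 7.16 degrees, less where a joint would pass 70% of its speed; a pose out of reach is approached as far as the arm can. A call with a gripper value outside its range is refused whole. The fingers move at their own pace and stop on an object; "grip_force" is the grip in N (left out, the last holds). Time passes only in rows, so rows that repeat a pose let the fingers close. It gives the time, the measured TCP pose, the force, the opening and the grip force at its end, in the units of the state.
- state(): the state, without advancing time (a new reading comes with each control period).
- read_camera(name): name is "scene" or "top"; returns a dict with "image" (400x640x3 uint8, red, green, blue), "vfov" (degrees; the focal length in pixels is half the picture's height over the tangent of half this angle, whatever the lens; pixels are square), "cx", "cy" (the principal point, pixels), "D" ([k1, k2, p1, p2, k3] as OpenCV has them; the pictures are not rectified), "origin" and "attitude" of the camera in the world. Camera axes: x right, y down, z forward; pixel columns grow to the right and rows downward; lengths in mm; the calibration is good to about 2 mm. A picture is of the moment at which its call begins. There is no depth.
- hand_in(): hands the job in; it is judged then, once.
Trained networks look in the newest picture that a camera, given by its name, has taken for a name from the list of things; names that differ only in an ending like _2 or _b are one class to them, and where a whole thing is asked for, a point or a joint stands for the part that bears it (a point fixed in the world has none). Each returns a list of dicts, best first, with "confidence" (0 to 1); they miss things now and then, are a little off and sometimes report something else, mostly with a low value. They report only what shows in the picture. A call takes as long as a camera call.
- search_frame(camera, label): "centre" ([x, y, z] in mm, in world coordinates, good to about 4 mm: the middle of the surface that is visible of it).
The state is a dict: "time": time; "joint_pos": joint angles; "qd": joint speeds; "joint_torque": joint torques, N m; "eef_pos": TCP position; "ee_rot": TCP orientation; "wrist_force": force on the tool from outside, world axes, zero at the start; "wrist_torque": the same for the moment, N m; "gripper_width": opening from 0.0 (shut) to 1.0 (fully open); "gripper_force": force on a finger pad.
Only numpy, scipy, OpenCV 4.12 (cv2) and the standard library are available. Lean on these libraries where they do the work, as an engineer would, in place of code of your own. Each camera call takes 0.05 s, during which the arm holds its last target. There are 200 camera calls.

### The job

Check the trolley's brake lever on the bench stand: press it in with the backs of the fingers, without forcing it, until it comes to its stop short of the bar, keep it in for a good second, then let it come all the way back out. Afterwards push the white tab of the tally all the way over to its green end to mark the check as done, and leave both. Do not push on the bar, lift nothing, and leave the other things on the desk where they are.

Things in the scene. Friction and masses are not known exactly. Their poses are not given: they have to be found in the camera images.
- stand: fixed bench stand: grey base 110 x 320 x 12 mm, two posts (y = -130, +130 mm) whose grey clamps (44 x 24 mm, tops 122 mm up, the highest thing on it) carry a push bar. Origin: centre of the underside; x points from the lever through the bar (away from the robot at yaw 0), y along the bar to the end with the lever's pivot, z up. Yaw within 0.25 rad of 0
- push_bar: steel push bar of the trolley with a black rubber grip, along the stand's y, 29 mm thick at the grip, 372 mm long; origin on its axis at the middle, 100 mm above the desk. Part of the stand
- lever_clamp: black clamp round the bar that carries the lever's pivot; origin as push_bar's (on the bar's axis, 100 mm up). The pivot is upright, at x = -30, y = +90 mm in this frame. The lever is part of this body
- brake_lever (a joint): hand lever, rad: 0 = fully out (rest; 0.34 rad off the bar's direction), 0.34 = at its firm stop, parallel to the bar, gap about 11 mm. Aluminium blade 10 mm thick, 18 mm high (z = 91 to 109 mm) from the pivot 150 mm towards the stand's -y, red ball (21 mm) at its end; swings level on the robot's side of the bar. Spring return: 120 mm from the pivot 4 N to start, 9 N at the stop
- press_point (a point): point on the lever's outer face (turned away from the bar), 120 mm from the pivot, at mid height (100 mm up); moves with the lever; its x axis points square through the blade towards the bar, its y axis along the blade towards the pivot. From rest to stop it moves about 40 mm
- tally: fixed grey tally plate 60 x 180 x 16 mm, origin at the centre of its underside; the tab slides along its y; the red field is at its -y end, the green field at its +y end. The plate's yaw is within 0.5 rad of 0
- tally_slide (a joint): travel of the tab in m from the red end (0) to the green end (0.100, a firm stop); about 1.5 N of friction, it stays where it is left
- tab (a point): centre of the white tab, 22 (x) x 18 (y) x 36 mm high, standing on the tally plate from about z = 17 to 53 mm (centre 35 mm above the desk); axes as the tally's; moves with it
- ribbon_core: brown cardboard tube 33 x 70 mm standing upright, loose; origin under its centre
- mug: green mug 86 x 118 x 96 mm, loose; origin under its centre
- label_roll: white roll of labels 72 x 42 mm lying flat, loose; origin under its centre
- marker: red and white marker pen 17 x 128 x 19 mm, loose; origin under its centre
- shears: scissors with red handles 181 x 70 x 10 mm, loose; origin under the centre
- desk_calculator: light desk calculator 156 x 108 x 28 mm, loose; origin under its centre
- pouch: clear sealed pouch with pale filling 147 x 186 x 41 mm, loose; origin under its centre

How it is judged:
By the outcome, as a careful person would: the job done as asked, in the order asked, and still so for the second after the job is handed in, with the robot touching nothing.
It also fails if it takes over 64 s, if anything falls off the work surface, if the arm or the gripper's body presses on something with over 40 N, if the wrist force passes 120 N, or if a joint passes its speed limit or range.

## Working session

There is one attempt and no reset: what is moved stays moved. The work goes in short steps, Python scripts to look and compute and a tool call to move; the robot and the scene stay as the last step left them, time stands still between calls to the robot, and variables do not carry over. Pictures are saved under pics/ and viewed, at most 10 in all, crops included, and the job is handed in when it is done.

Besides the shell and the picture viewer there is one more tool, called after ">>>" as name(argument=value, ...) on one line, values as JSON. play_rows: Moves the arm, as the interface text tells. Its arguments: {"type":"object","properties":{"plan":{"type":"array","items":{"type":"array"}},"grip_force":{"type":"number"}},"required":["plan"]}

```bash
mkdir -p pics
python3 - <<'E'
from plant import *
import cv2
s=state();print({k:s[k] for k in('time','eef_pos','ee_rot','gripper_width','wrist_force')})
for c in('scene','top'):
    r=read_camera(c);cv2.imwrite(f'pics/{c}0.png',r['image'][:,:,::-1]);print(c,[r[k] for k in('vfov','cx','cy','D','origin','attitude')])
    for l in('stand','push_bar','lever_clamp','brake_lever','press_point','tally','tab','ribbon_core','mug','label_roll','marker','shears','desk_calculator','pouch'):
        print(c,l,[([round(v) for v in d['centre']],round(d['confidence'],2)) for d in search_frame(c,l)[:2]])
E
```

```text
{'time': 0.0, 'eef_pos': array([ 203.030076  , -643.16399259,  238.51428392]), 'ee_rot': array([-9.42582130e-04,  9.88331296e-01,  1.52316529e-01, -1.90399525e-04]), 'gripper_width': 0.9983521341082057, 'wrist_force': array([-0.31365951,  0.17831619,  0.06693528])}
scene [51.16198892890981, 324.9340577463324, 198.69071095051217, array([-0.02160382,  0.        ,  0.        ,  0.        ,  0.        ]), array([-48.44731194, 905.38406171, 928.74546794]), array([ 0.12783883, -0.26783395,  0.85471655, -0.42588945])]
scene stand [([518, -171, 25], 0.81)]
scene push_bar [([535, -216, 113], 0.66)]
scene lever_clamp [([494, -155, 109], 0.65), ([453, -436, 5], 0.22)]
scene brake_lever [([482, -220, 106], 0.6), ([564, -523, 17], 0.57)]
scene press_point [([483, -223, 104], 0.64)]
scene tally [([584, 178, 17], 0.68)]
scene tab []
scene ribbon_core [([380, -7, 12], 0.75), ([725, 34, 48], 0.55)]
scene mug [([746, 185, 59], 0.96)]
scene label_roll [([725, -45, 44], 0.85)]
scene marker [([379, -9, 10], 0.74)]
scene shears [([452, -436, 8], 0.67)]
scene desk_calculator [([563, -522, 17], 0.84)]
scene
[... 239 characters left out ...]
, array([ 0.07349385, -0.69821938,  0.70832071, -0.07328114])]
top stand [([532, -233, 15], 0.78), ([757, 174, 56], 0.31)]
top push_bar [([543, -235, 110], 0.65)]
top lever_clamp [([488, -151, 108], 0.64)]
top brake_lever [([484, -239, 105], 0.67)]
top press_point [([757, 176, 55], 0.49), ([482, -237, 102], 0.46)]
top tally [([585, 168, 17], 0.97)]
top tab [([485, -239, 104], 0.73), ([589, 127, 53], 0.46)]
top ribbon_core [([721, 22, 48], 0.68)]
top mug [([758, 174, 54], 0.58)]
top label_roll [([541, -233, 111], 0.69), ([735, -58, 36], 0.58)]
top marker [([383, -10, 12], 0.48)]
top shears [([448, -437, 6], 0.66)]
top desk_calculator [([755, 173, 56], 0.28)]
top pouch [([490, 524, 30], 0.72)]
```

View pics/top0.png

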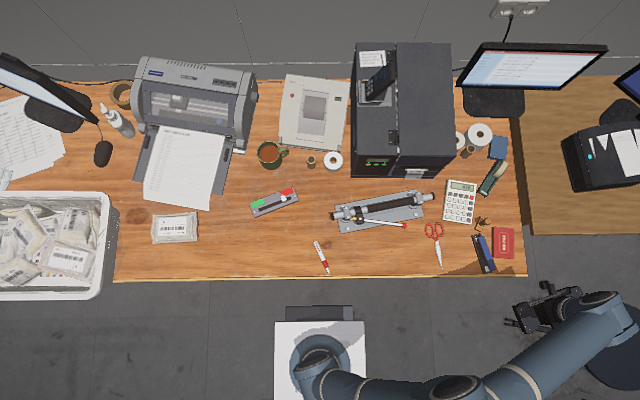

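View pics/scene0.png

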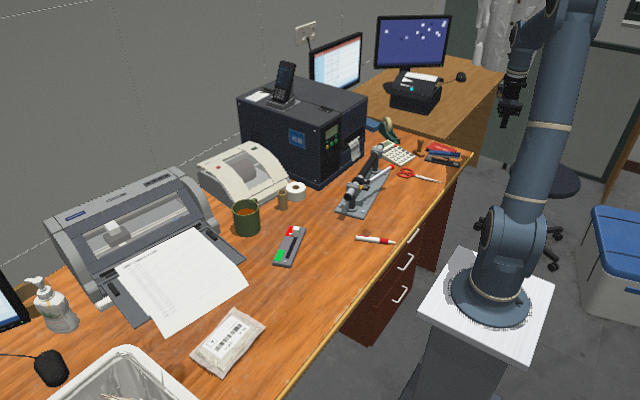

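```bash
cat > h.py <<'E'
import numpy as np,cv2
from scipy.spatial.transform import Rotation as R
def cam(r):
    f=200/np.tan(np.radians(r['vfov'])/2);K=np.array([[f,0,r['cx']],[0,f,r['cy']],[0,0,1]])
    a=r['attitude'];return K,np.array(r['D']),R.from_quat([a[1],a[2],a[3],a[0]]),np.array(r['origin'])
def pt(r,uv,z):
    K,D,q,o=cam(r);p=cv2.undistortPoints(np.array([[uv]],float),K,D)[0,0]
    d=q.apply([p[0],p[1],1]);return o+d*(z-o[2])/d[2]
def px(r,P):
    K,D,q,o=cam(r);return cv2.projectPoints(q.inv().apply(np.atleast_2d(P)-o),np.zeros(3),np.zeros(3),K,D)[0][:,0]
def crop(r,x,y,w,h,k):
    return cv2.resize(r['image'][y:y+h,x:x+w,::-1],None,fx=k,fy=k,interpolation=cv2.INTER_CUBIC)
E
python3 - <<'E'
from plant import *;from h import *
t=read_camera('top');s=read_camera('scene')
a=crop(t,325,180,120,60,6);b=np.hstack([crop(t,245,180,60,40,6),crop(s,265,220,60,40,6)])
cv2.imwrite('pics/c1.png',np.vstack([a,b]));cv2.imwrite('pics/c2.png',crop(s,325,130,90,90,6))
E
```

```text
(no output)
```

View pics/c1.png

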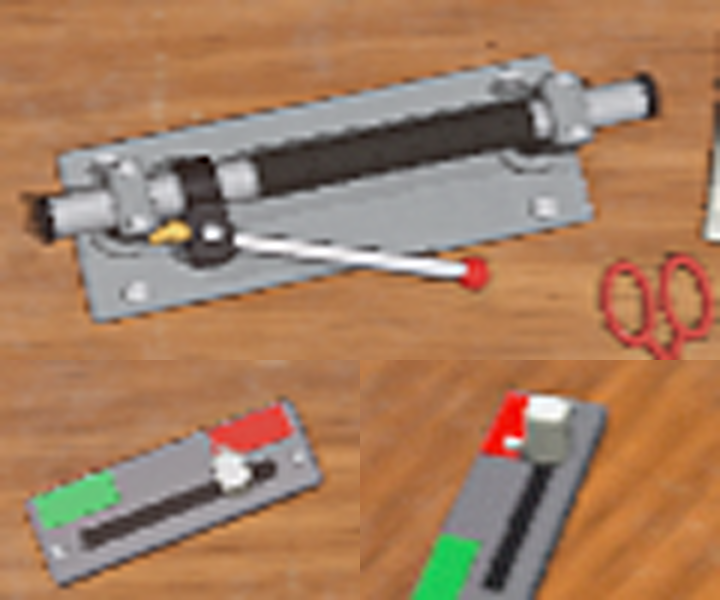

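View pics/c2.png

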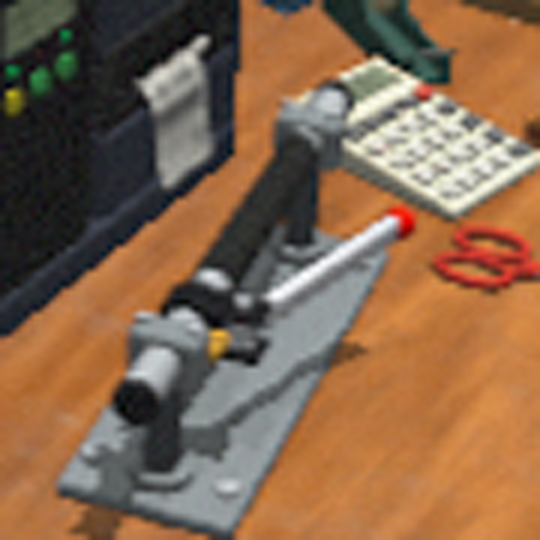

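Run:
```python
from plant import *;from h import *
t=read_camera('top');s=read_camera('scene');np.set_printoptions(precision=1,suppress=True)
A=pt(t,(331.7,216.3),100);B=pt(t,(433.7,195.8),100);print('bar',A,B,np.linalg.norm(A-B))
u=(A-B)/np.linalg.norm(A-B);yaw=np.arctan2(-u[0],u[1]);c=(A+B)/2
y=u;x=np.array([u[1],-u[0],0]);print('yaw',yaw,'c',c)
pv=c+x*-30+y*90;print('pivot',pv,'seen',pt(t,(360.3,218.7),112))
th=0.34;d=-y*np.cos(th)-x*np.sin(th);ball=pv+150*d;print('ball',ball,'seen',pt(t,(404,225.5),100),pt(s,(325+402/6,130+222/6),100))
for th in(.34,0): d=-y*np.cos(th)-x*np.sin(th); n=-x*np.cos(th)+y*np.sin(th);print('press',pv+120*d+5*n)
base=[c+np.array([0,0,12-100])+x*a*55+y*b*160 for a,b in((1,1),(-1,1),(-1,-1),(1,-1))]
print((px(t,base)-[325,180])*6)
q=[pt(t,p,16) for p in((250,203.3),(255.3,217.5),(298.8,200.3),(292.8,187.2))]
tc=np.mean(q,0);v=(q[0]+q[1]-q[2]-q[3])/2;L=np.linalg.norm(v);v/=L;print('tally',tc,L,np.linalg.norm(q[0]-q[1]),'yaw',np.arctan2(-v[0],v[1]))
for T in(pt(t,(283.7,196.7),53),pt(s,(296.3,227.5),53)):print('tab',T,'along',(T-tc)@v,'across',(T-tc)@[v[1],-v[0],0])
```

```text
bar [510.6 -48.3 100. ] [ 579.2 -411.4  100. ] 369.5053289104132
yaw 0.18661556400607554 c [ 544.9 -229.8  100. ]
pivot [ 498.7 -147.   100. ] seen [ 498.7 -147.2  112. ]
ball [ 475.8 -295.2  100. ] seen [ 474.4 -300.1  100. ] [ 472.1 -298.4  100. ]
press [ 475.4 -264.8  100. ]
press [ 516.1 -265.8  100. ]
[[ 56.5 149.1]
 [ 93.4 320. ]
 [596.2 218.2]
 [551.9  50. ]]
tally [582.6 163.5  16. ] 172.95034888035886 58.269460162435514 yaw 0.36425578191904784
tab [594.2 125.   53. ] along -40.140513192732044 across -2.8512154539620305
tab [587.1 127.1  53. ] along -35.58767310786032 across -8.77103506939743
```

>>> play_rows(plan=[[0,[0.03,0.04,0],0.1],[0,[0.05,0.08,0],0.2],[0,[0.075,0.12,0],0.32],[0,[0.095,0.16,0],0.44],[0,[0.115,0.195,0],0.56],[0,[0.14,0.235,0],0.68],[0,[0.16,0.27,0],0.8],[0,[0.18,0.305,0],0.92]], grip_force=30)

```text
time: 2.37
eef_pos: [373.4, -355.3, 240.0]
ee_rot: [0.001, 0.816, 0.578, 0.0]
wrist_force: [0.6, -0.3, 0.2]
gripper_width: 0.478
gripper_force: 0.0
```

>>> play_rows(plan=[[0,[0.02,0.03,0],0.1],[0,[0.04,0.06,0],0.19],[0,[0.044,0.08,0],0.19],[0,[0.044,0.08,0],0.19],[0,[0.044,0.08,0],0.19],[0,[0.044,0.08,0],0.19]])

```text
time: 2.87
eef_pos: [416.2, -278.2, 239.7]
ee_rot: [0.0, 0.76, 0.65, -0.0]
wrist_force: [-0.0, -0.6, -0.3]
gripper_width: 0.044
gripper_force: 0.0
```

>>> play_rows(plan=[[0,[0,0,0],0],[0,[0,0,-0.04],0],[0,[0,0,-0.08],0],[0,[0,0,-0.11],0],[0,[0,0,-0.14],0],[0,[0,0,-0.14],0],[0,[0,0,-0.14],0],[0,[0,0,-0.14],0]])

```text
time: 3.53
eef_pos: [417.5, -278.2, 100.9]
ee_rot: [0.001, 0.76, 0.65, 0.0]
wrist_force: [-0.7, 0.1, 0.2]
gripper_width: 0.003
gripper_force: 0.0
```

Run:
```python
from plant import *;from h import *
s=state();print(s['time'],s['eef_pos'],s['ee_rot'],s['gripper_width'])
t=read_camera('top');s=read_camera('scene')
cv2.imwrite('pics/c3.png',np.hstack([crop(t,345,180,100,90,4),crop(s,325,130,90,90,4)]))
```

```text
3.5333 [ 417.53472085 -278.22828854  100.92374439] [1.12209077e-03 7.60170404e-01 6.49722682e-01 3.65730109e-04] 0.0031509999869981362
```

View pics/c3.png

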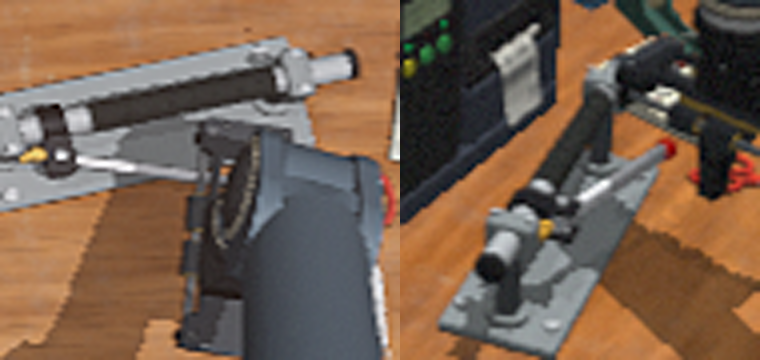

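>>> play_rows(plan=[[0,[0.012,0.005,0],0],[0,[0.024,0.01,0],0],[0,[0.032,0.015,0],0],[0,[0.035,0.0155,0],0],[0,[0.038,0.0155,0],0],[0,[0.041,0.0155,0],0],[0,[0.043,0.0155,0],0],[0,[0.043,0.0155,0],0]])

```text
time: 4.3
eef_pos: [459.9, -261.7, 99.5]
ee_rot: [0.0, 0.76, 0.65, 0.0]
wrist_force: [0.2, 1.0, -0.1]
gripper_width: 0.01
gripper_force: 0.0
```

>>> play_rows(plan=[[0,[0.003,-0.0008,0],0.025],[0,[0.006,-0.0017,0],0.05],[0,[0.009,-0.0026,0],0.075],[0,[0.012,-0.0034,0],0.1],[0,[0.012,-0.0034,0],0.1]])

```text
time: 4.72
eef_pos: [471.1, -265.0, 99.3]
ee_rot: [-0.001, 0.726, 0.688, -0.0]
wrist_force: [-3.5, 1.3, 1.8]
gripper_width: 0.006
gripper_force: 2.2
```

>>> play_rows(plan=[[0,[0.003,-0.0005,0],0.025],[0,[0.006,-0.001,0],0.05],[0,[0.009,-0.0015,0],0.08],[0,[0.013,-0.002,0],0.11],[0,[0.013,-0.002,0],0.11]])

```text
time: 5.13
eef_pos: [483.7, -267.3, 99.3]
ee_rot: [-0.001, 0.687, 0.727, -0.001]
wrist_force: [-5.7, 0.8, 2.8]
gripper_width: 0.006
gripper_force: 3.0
```

>>> play_rows(plan=[[0,[0.003,-0.0002,0],0.025],[0,[0.006,-0.0003,0],0.05],[0,[0.009,-0.0004,0],0.075],[0,[0.011,-0.0005,0],0.1],[0,[0.012,-0.0005,0],0.12],[0,[0.012,-0.0005,0],0.12]])

```text
time: 5.63
eef_pos: [494.7, -268.4, 99.2]
ee_rot: [-0.001, 0.643, 0.766, -0.002]
wrist_force: [-6.9, -1.3, 4.1]
gripper_width: 0.009
gripper_force: 3.8
```

>>> play_rows(plan=[[0,[0.001,0,0],0.008],[0,[0.002,0,0],0.008],[0,[0.002,0,0],0.008]])

```text
time: 5.88
eef_pos: [496.6, -268.4, 99.2]
ee_rot: [-0.001, 0.64, 0.768, -0.002]
wrist_force: [-7.0, -1.2, 4.2]
gripper_width: 0.007
gripper_force: 3.9
```

>>> play_rows(plan=[[0,[0.001,0,0],0],[0,[0.002,0,0],0],[0,[0.003,0,0],0],[0,[0.003,0,0],0]])

```text
time: 6.22
eef_pos: [499.4, -268.2, 99.2]
ee_rot: [-0.002, 0.64, 0.768, -0.002]
wrist_force: [-6.6, -0.5, 4.5]
gripper_width: 0.004
gripper_force: 4.1
```

>>> play_rows(plan=[[0,[0.001,0,0],0],[0,[0.002,0,0],0],[0,[0.002,0,0],0]])

```text
time: 6.47
eef_pos: [501.3, -268.0, 99.2]
ee_rot: [-0.002, 0.64, 0.768, -0.002]
wrist_force: [-7.5, 0.7, 5.1]
gripper_width: 0.005
gripper_force: 4.3
```

>>> play_rows(plan=[[0,[0.001,0,0],0],[0,[0.002,0,0],0],[0,[0.002,0,0],0]])

```text
time: 6.72
eef_pos: [503.1, -267.9, 99.2]
ee_rot: [-0.002, 0.64, 0.769, -0.002]
wrist_force: [-8.3, 1.0, 5.0]
gripper_width: 0.003
gripper_force: 4.5
```

Run:
```python
from plant import *;from h import *
t=read_camera('top');s=read_camera('scene')
cv2.imwrite('pics/c4.png',np.hstack([crop(t,335,180,100,90,4),crop(s,325,130,90,90,4)]))
```

```text
(no output)
```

View pics/c4.png

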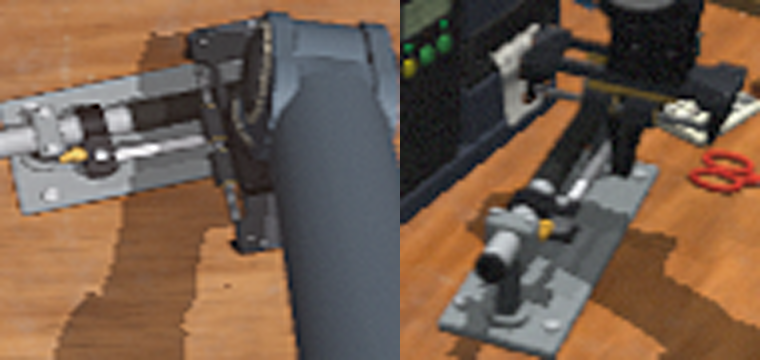

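>>> play_rows(plan=[[0,[0.001,0,0],0],[0,[0.002,0,0],0],[0,[0.002,0,0],0]])

```text
time: 7.07
eef_pos: [504.9, -267.7, 99.2]
ee_rot: [-0.002, 0.64, 0.769, -0.002]
wrist_force: [-7.4, 1.9, 5.5]
gripper_width: 0.007
gripper_force: 4.7
```

>>> play_rows(plan=[[0,[0.001,0,0],0],[0,[0.002,0,0],0],[0,[0.002,0,0],0]])

```text
time: 7.32
eef_pos: [506.7, -267.4, 99.2]
ee_rot: [-0.003, 0.64, 0.769, -0.002]
wrist_force: [-9.4, 1.2, 5.8]
gripper_width: 0.001
gripper_force: 5.0
```

>>> play_rows(plan=[[0,[0.001,0,0],0],[0,[0.0015,0,0],0],[0,[0.0015,0,0],0]])

```text
time: 7.57
eef_pos: [506.9, -267.3, 99.1]
ee_rot: [-0.004, 0.64, 0.769, -0.003]
wrist_force: [-13.2, 1.7, 8.7]
gripper_width: 0.007
gripper_force: 6.6
```

>>> play_rows(plan=[[0,[0.001,0,0],0],[0,[0.0015,0,0],0],[0,[0.0015,0,0],0]])

```text
time: 7.82
eef_pos: [507.1, -267.3, 99.0]
ee_rot: [-0.005, 0.64, 0.768, -0.004]
wrist_force: [-14.4, 1.8, 12.2]
gripper_width: 0.004
gripper_force: 8.4
```

>>> play_rows(plan=[[0,[-0.001,0,0],0],[0,[-0.001,0,0],0],[0,[-0.001,0,0],0],[0,[-0.001,0,0],0],[0,[-0.001,0,0],0],[0,[-0.001,0,0],0],[0,[-0.001,0,0],0],[0,[-0.001,0,0],0]])

```text
time: 8.48
eef_pos: [507.0, -267.4, 99.1]
ee_rot: [-0.004, 0.64, 0.769, -0.003]
wrist_force: [-12.4, 0.3, 9.0]
gripper_width: 0.007
gripper_force: 7.1
```

>>> play_rows(plan=[[0,[0,0,0],0],[0,[0,0,0],0],[0,[0,0,0],0],[0,[0,0,0],0],[0,[0,0,0],0],[0,[0,0,0],0],[0,[0,0,0],0],[0,[0,0,0],0]])

```text
time: 9.15
eef_pos: [506.9, -267.4, 99.1]
ee_rot: [-0.004, 0.64, 0.769, -0.003]
wrist_force: [-12.6, 1.5, 9.4]
gripper_width: 0.003
gripper_force: 7.1
```

>>> play_rows(plan=[[0,[0,0,0],0],[0,[-0.006,0,0],-0.04],[0,[-0.014,0,0],-0.1],[0,[-0.022,0.0005,0],-0.17],[0,[-0.03,0.001,0],-0.24],[0,[-0.038,0.0025,0],-0.3],[0,[-0.046,0.005,0],-0.33],[0,[-0.054,0.007,0],-0.33]])

```text
time: 9.82
eef_pos: [458.2, -260.5, 99.8]
ee_rot: [0.001, 0.757, 0.653, 0.001]
wrist_force: [-0.0, 0.3, 0.8]
gripper_width: 0.004
gripper_force: 0.0
```

>>> play_rows(plan=[[0,[-0.01,0.002,0],0],[0,[-0.025,0.004,0],0],[0,[-0.035,0.005,0],0],[0,[-0.035,0.005,0.03],0],[0,[-0.035,0.005,0.07],0],[0,[-0.035,0.005,0.1],0],[0,[-0.035,0.005,0.1],0]])

```text
time: 10.4
eef_pos: [426.5, -257.1, 205.8]
ee_rot: [0.006, 0.757, 0.653, 0.002]
wrist_force: [0.1, -0.5, -0.6]
gripper_width: 0.004
gripper_force: 0.0
```

Run:
```python
from plant import *;from h import *
t=read_camera('top');s=read_camera('scene')
cv2.imwrite('pics/c5.png',np.vstack([np.hstack([crop(t,325,170,100,70,4),crop(s,325,140,100,70,4)]),np.hstack([crop(t,245,180,100,50,4),crop(s,245,220,100,50,4)])]))
```

```text
(no output)
```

View pics/c5.png

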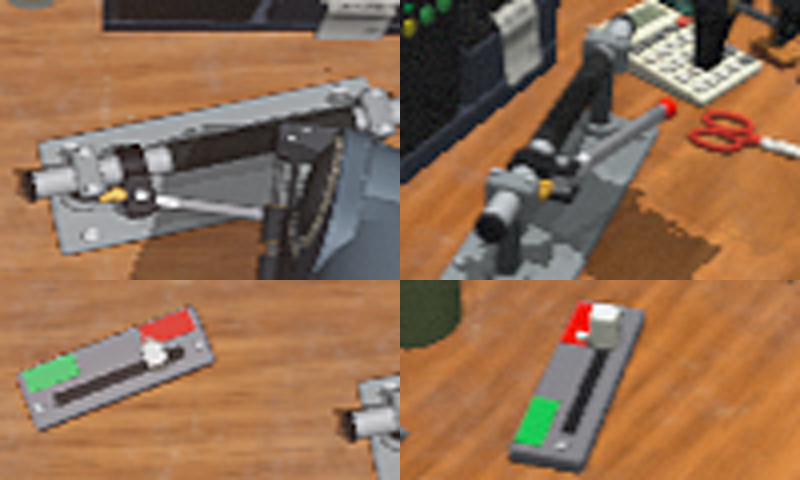

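>>> play_rows(plan=[[0,[0.015,0.03,0.01],-0.1],[0,[0.033,0.06,0.01],-0.2],[0,[0.05,0.09,0.01],-0.3],[0,[0.065,0.12,0.01],-0.4],[0,[0.08,0.15,0.01],-0.5],[0,[0.096,0.18,0.01],-0.6],[0,[0.112,0.21,0.01],-0.7],[0,[0.13,0.24,0.01],-0.8]])

```text
time: 11.17
eef_pos: [552.0, -14.1, 207.6]
ee_rot: [-0.0, 0.952, 0.305, -0.002]
wrist_force: [0.2, -0.2, 0.4]
gripper_width: 0.005
gripper_force: 0.0
```

>>> play_rows(plan=[[0,[0.016,0.03,0],-0.09],[0,[0.033,0.06,0],-0.18],[0,[0.052,0.095,0],-0.26],[0,[0.052,0.095,0],-0.26],[0,[0.052,0.095,-0.03],-0.26],[0,[0.052,0.095,-0.06],-0.26],[0,[0.052,0.095,-0.06],-0.26]])

```text
time: 11.75
eef_pos: [599.7, 78.4, 142.2]
ee_rot: [-0.0, 0.983, 0.182, -0.007]
wrist_force: [-1.1, -0.5, -0.7]
gripper_width: 0.002
gripper_force: 0.0
```

>>> play_rows(plan=[[0,[0,0,0],0],[0,[0,0,0],0]])

```text
time: 11.92
eef_pos: [605.0, 79.5, 150.0]
ee_rot: [-0.0, 0.983, 0.181, 0.0]
wrist_force: [-0.3, 0.9, 0.8]
gripper_width: 0.006
gripper_force: 0.0
```

Run:
```python
from plant import *;from h import *
t=read_camera('top');s=read_camera('scene')
cv2.imwrite('pics/c6.png',np.hstack([crop(t,245,150,80,80,5),crop(s,265,190,80,80,5)]))
```

```text
(no output)
```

View pics/c6.png

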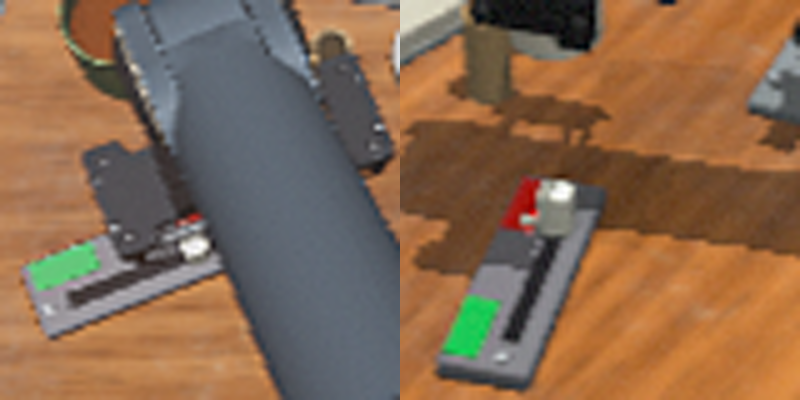

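>>> play_rows(plan=[[0,[0.002,0,-0.03],0],[0,[0.002,0,-0.06],0],[0,[0.002,0,-0.09],0],[0,[0.002,0,-0.108],0],[0,[0.002,0,-0.108],0],[0,[0.002,0,-0.108],0]])

```text
time: 12.52
eef_pos: [607.2, 79.6, 42.3]
ee_rot: [-0.0, 0.984, 0.181, 0.0]
wrist_force: [0.8, 0.9, -0.2]
gripper_width: 0.005
gripper_force: 0.0
```

>>> play_rows(plan=[[0,[-0.003,0.0075,0],0],[0,[-0.006,0.015,0],0],[0,[-0.0075,0.02,0],0],[0,[-0.009,0.0235,0],0],[0,[-0.0105,0.028,0],0],[0,[-0.012,0.032,0],0],[0,[-0.0142,0.0374,0],0],[0,[-0.0142,0.0374,0],0]])

```text
time: 13.18
eef_pos: [592.4, 118.3, 41.9]
ee_rot: [-0.0, 0.983, 0.182, 0.0]
wrist_force: [-0.1, -0.1, -0.7]
gripper_width: 0.005
gripper_force: 0.2
```

>>> play_rows(plan=[[0,[-0.0025,0.0065,0],0],[0,[-0.005,0.013,0],0],[0,[-0.0075,0.0196,0],0],[0,[-0.01,0.0262,0],0],[0,[-0.0125,0.0327,0],0],[0,[-0.015,0.0393,0],0],[0,[-0.0178,0.0467,0],0],[0,[-0.0178,0.0467,0],0]])

```text
time: 13.85
eef_pos: [573.6, 166.3, 41.6]
ee_rot: [-0.001, 0.983, 0.182, -0.0]
wrist_force: [-0.2, 0.4, 0.4]
gripper_width: 0.007
gripper_force: 0.0
```

>>> play_rows(plan=[[0,[-0.0014,0.0037,0],0],[0,[-0.0028,0.0075,0],0],[0,[-0.0043,0.0112,0],0],[0,[-0.0053,0.014,0],0],[0,[-0.0053,0.014,0],0]])

```text
time: 14.27
eef_pos: [568.8, 178.3, 41.4]
ee_rot: [-0.0, 0.983, 0.181, -0.0]
wrist_force: [-0.4, -0.1, -0.3]
gripper_width: 0.007
gripper_force: 0.1
```

Run:
```python
from plant import *;from h import *
s=read_camera('scene');t=read_camera('top');tc=np.array([582.6,163.5,0]);v=np.array([-.356,.934,0]);x=np.array([.934,.356,0])
for a in range(-60,75,8):
    P=tc+a*v-6*x+[0,0,53]; u=np.round(px(s,P)[0]).astype(int);w=np.round(px(t,P)[0]).astype(int);print(a,u,s['image'][u[1],u[0]],t['image'][w[1],w[0]])
for c in('scene','top'):
  print([(d['centre'],d['confidence']) for d in search_frame(c,'tab')])
cv2.imwrite('pics/c7.png',np.hstack([crop(t,225,150,100,80,4),crop(s,245,190,100,80,4)]))
```

```text
-60 [298 223] [31 30 30] [80 80 83]
-52 [297 224] [34 36 30] [57 49 49]
-44 [296 226] [45 40 30] [66 67 73]
-36 [296 227] [43 40 33] [73 77 84]
-28 [295 229] [48 46 36] [80 83 91]
-20 [294 231] [46 44 41] [80 85 94]
-12 [293 232] [28 35 34] [83 89 97]
-4 [293 234] [52 44 31] [ 85  90 100]
4 [292 236] [61 61 67] [ 86  91 102]
12 [291 237] [54 59 62] [ 86  94 103]
20 [290 239] [78 80 85] [ 86  93 102]
28 [289 241] [48 54 59] [ 86  91 103]
36 [289 242] [37 39 41] [ 84  90 100]
44 [288 244] [17 23 22] [81 86 93]
52 [287 246] [12 13 15] [76 81 87]
60 [286 248] [11 13  5] [74 77 81]
68 [285 250] [124 122 114] [60 53 54]
[([532.8, -220.7, 111.0], 0.51)]
[]
```

View pics/c7.png

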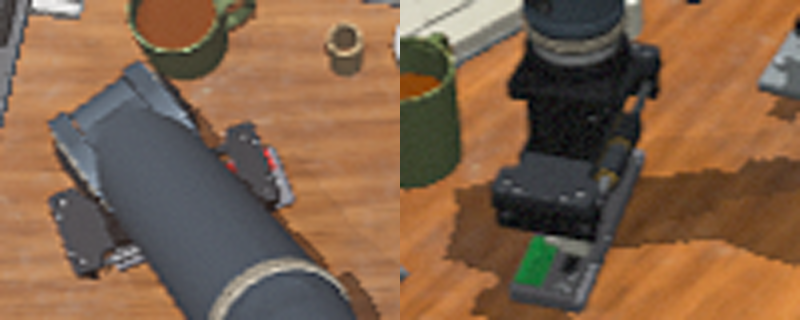

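>>> play_rows(plan=[[0,[-0.0011,0.0028,0],0],[0,[-0.0021,0.0056,0],0],[0,[-0.0028,0.0075,0],0],[0,[-0.0028,0.0075,0],0]])

```text
time: 14.8
eef_pos: [566.3, 185.6, 41.5]
ee_rot: [-0.0, 0.983, 0.181, -0.0]
wrist_force: [0.3, -1.4, 0.8]
gripper_width: 0.005
gripper_force: 0.3
```

>>> play_rows(plan=[[0,[-0.0007,0.0019,0],0],[0,[-0.0014,0.0037,0],0],[0,[-0.0014,0.0037,0],0]])

```text
time: 15.05
eef_pos: [564.9, 189.3, 41.6]
ee_rot: [-0.0, 0.983, 0.181, -0.0]
wrist_force: [1.0, -1.4, -1.0]
gripper_width: 0.001
gripper_force: 0.5
```

>>> play_rows(plan=[[0,[-0.0007,0.0019,0],0],[0,[-0.0014,0.0037,0],0],[0,[-0.0014,0.0037,0],0]])

```text
time: 15.3
eef_pos: [564.8, 189.6, 41.5]
ee_rot: [0.002, 0.984, 0.18, 0.0]
wrist_force: [2.1, -6.1, 0.6]
gripper_width: 0.005
gripper_force: 3.3
```

>>> play_rows(plan=[[0,[-0.0007,0.0019,0],0],[0,[-0.0014,0.0037,0],0],[0,[-0.0014,0.0037,0],0]])

```text
time: 15.55
eef_pos: [564.6, 189.9, 41.6]
ee_rot: [0.004, 0.984, 0.179, 0.0]
wrist_force: [3.6, -11.9, 1.4]
gripper_width: 0.006
gripper_force: 6.3
```

Firm stop reached. I'll back off along the slot, lift clear and check.

>>> play_rows(plan=[[0,[0.005,-0.013,0],0],[0,[0.012,-0.032,0],0],[0,[0.012,-0.032,0.03],0],[0,[0.012,-0.032,0.07],0],[0,[0.012,-0.032,0.11],0],[0,[0.012,-0.032,0.15],0],[0,[0.012,-0.032,0.18],0],[0,[0.012,-0.032,0.18],0]])

```text
time: 16.22
eef_pos: [577.9, 167.0, 229.3]
ee_rot: [-0.002, 0.983, 0.181, 0.007]
wrist_force: [0.0, 0.7, 0.4]
gripper_width: 0.006
gripper_force: 0.0
```

>>> play_rows(plan=[[0,[-0.01,-0.04,0.02],0],[0,[-0.02,-0.08,0.04],0],[0,[-0.03,-0.12,0.04],0],[0,[-0.04,-0.14,0.04],0],[0,[-0.04,-0.14,0.04],0],[0,[-0.04,-0.14,0.04],0],[0,[-0.04,-0.14,0.04],0]])

```text
time: 16.8
eef_pos: [534.4, 25.6, 261.4]
ee_rot: [-0.001, 0.983, 0.182, 0.0]
wrist_force: [-0.2, 0.9, -0.1]
gripper_width: 0.0
gripper_force: 0.0
```

Run:
```python
from plant import *;from h import *
t=read_camera('top');s=read_camera('scene')
cv2.imwrite('pics/c8.png',np.vstack([np.hstack([crop(t,325,170,100,70,4),crop(s,325,140,100,70,4)]),np.hstack([crop(t,245,180,100,50,4),crop(s,245,220,100,50,4)])]))
```

```text
(no output)
```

View pics/c8.png

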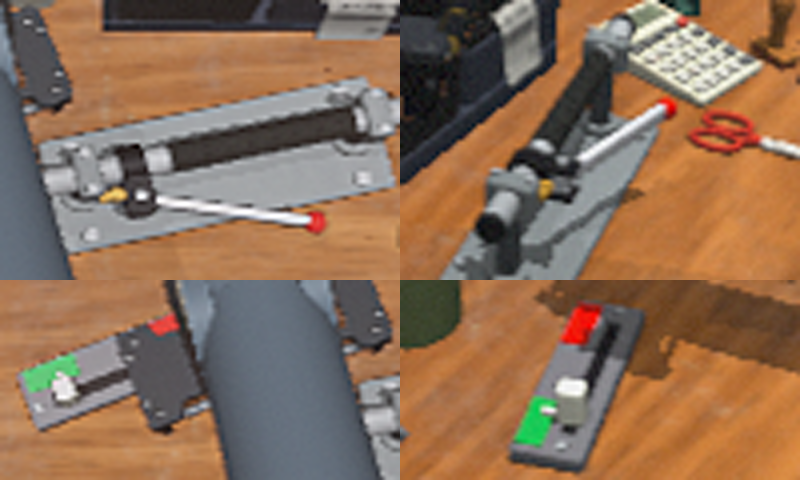

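The lever is fully out again, with its ball back at the first picture's place. The tab stands at the green end, the pointer in the green field, and the gripper is clear of everything.

```bash
python3 -c "
from plant import *
print(hand_in())"
```

```text
the job is handed in; nothing more can be done
None
```

The brake lever was pressed to its stop, held there about 1.3 s and let all the way back out, then the tally tab was pushed to its stop at the green end; the job is handed in with the arm clear, though no verdict came back.

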